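# Zero the dough-width guide, then hold its leg at the mark and close the cam lever

## Robot

A 6-joint arm with a two-finger parallel gripper is mounted at the origin on the work surface. World frame = base frame: x ahead of the robot, y to its left, z up, the work surface at z = 0. Lengths are in m, angles in rad, forces in N, time in s.
With the tool pointing down it reaches from about 0.275 to 0.875 m from the base axis. Payload 12.5 kg.
Tool frame: the origin (TCP) lies midway between the tips of the shut fingers; the grasp point (between the pads) lies 19 mm behind it (manip.pinch_z is the distance from the TCP to the grasp point, in m); z points along the fingers, y is the line along which they close (so a half turn about z gives the same grasp; the last joint's range is limited). The gripper opens to 85 mm and grips with 20 to 120 N. Pads are 22 mm wide; open, the fingers measure 114 mm over their backs; the gripper's body (76 mm by 85 mm) begins 54 mm behind the grasp point. The pads swing forward as they close: fully open they stand 13 mm farther back than shut.
Start: joints at [1.059, 0.351, 1.652, -0, 1.139, -0.085], TCP at [0.228, 0.501, 0.206] pointing down, gripper open.
Joint ranges: [-2.75, 2.75], [-0.79, 2.1], [0.01, 2.65], [-1.57, 4.71], [0.07, 3.14], [-2.87, 2.87]. Speed limits (rad/s): [2.22, 2.22, 2.79, 3.14, 3.14, 3.14].

## Interface

Orientations are given as a rotation vector (axis times angle).
In Python, from workcell import manip gives the robot as it stands.
- The arm moves only by the shell command python3 inch.py [FORCE], which reads ROWS from standard input. ROWS is a JSON list of rows, 1 to 5 of them, each of 7 numbers: dx, dy, dz in units of 20 mm, then a rotation vector rx, ry, rz in rad, then the finger opening in m; each row is the pose to reach, as a shift and turn from the pose commanded when the command began, along the tool's axes at that moment; what a row does not reach only later rows make up. A row lasts 1/12 s, in which the tool goes at most 0.0417 m and 0.125 rad, less where a joint would pass 70% of its speed; a pose out of reach is approached as far as the arm can. The fingers move at their own pace and stop on an object; FORCE is the grip in N (left out, the last holds). Time passes only in rows, so rows that do not move let the fingers close. It prints the time, the measured TCP pose, the force, the opening and the grip force at its end. Input that does not fit is refused with a message, and nothing moves.
- manip.sense(): the state, without advancing time (a new reading comes with each control period).
- manip.camera(name): name is "scene" or "top" or "wrist"; returns a dict with "image" (400x640x3 uint8, red, green, blue), "fx", "fy", "cx", "cy" (pixels), "position" and "orientation" of the camera in the world; the wrist camera has in their place "T_tool_cam" (4x4, takes a point from camera to tool coordinates, whose origin is the TCP and whose axes are the flange's). Camera axes: x right, y down, z forward; pixel columns grow to the right and rows downward; lengths in m; the calibration is good to about 2 mm. A picture is of the moment at which its call begins: read the wrist's pose just before it. There is no depth.
- manip.finish_job(): hands the job in; it is judged then, once.
The state is a dict: "time_s": time; "joint_positions": joint angles; "joint_velocities": joint speeds; "tau": joint torques, N m; "tool_pos": TCP position; "orientation": TCP orientation; "ft_force": force on the tool from outside, world axes, zero at the start; "ft_torque": the same for the moment, N m; "opening": finger opening in m; "finger_force": force on a finger pad.
Only numpy, scipy, OpenCV 4.12 (cv2) and the standard library are available. Lean on these libraries where they do the work, as an engineer would, in place of code of your own. Each camera call takes 0.05 s, during which the arm holds its last target. There are 200 camera calls.

## Task

With the width guide's leg still fully home, take the stylus from its stand, press the small recessed zero button on the guide all the way down with the stylus tip, and put the stylus back in its stand. Then take the leg by its wooden handle, pull it out until its pointer lines up with the index clip, and with the leg kept at that mark swing the cam lever fully closed against the guide using the same hand. Finish while still holding the leg's handle at the mark (do not let go: its spring would pull it back), with the lever closed, and leave the index clip, the rolling pin, the glass and the bowl where they are.

Things in the scene. Friction and masses are not known exactly. Their poses are not given: they have to be found in the camera images.
- guide: Dough-width guide, fixed: aluminium base 76 mm wide (x), 215 mm long (y -95 to +120), 20 mm high. Origin on the counter under its sliding leg's centre line. +y: the way the leg pulls out; +x: across, away from the robot (turned up to 0.3 rad). At its -y end a grey readout housing, 64 x 50 mm, centred at y = -66 mm, 60 mm high: display on the far half, recessed zero button in the near half.
- button_hole (a point): Centre of the mouth of the round 16 mm hole for the zero button, level with the housing's top (60 mm high). The flat black button, 13.6 mm across, lies 4 mm below the mouth; only a slender thing gets to it.
- button (a joint): Zero button travel straight down: 0 up, 0.004 m fully pressed. Its spring takes about 2 N to start and 4.5 N at the bottom; it comes back up by itself.
- button_cap: The black button, a disc 13.6 mm across; origin 10 mm below the middle of its top.
- leg (a joint): How far the leg is pulled out along guide +y: 0 home, stop at 0.11 m. A spring always pulls it home with 3 to 5 N; even with the lever closed it slides back if let go. The leg is a steel bar 24 mm wide on the base's centre line, top 32 mm high, with an upright fence 38 mm high across its +y end (133 mm from the origin when home, reaching 72 mm to the far side).
- handle: The sliding leg with its handle, in one piece. The handle: a level wooden bar across the leg, 12 mm thick (guide y), 24 mm tall (56 to 80 mm above the counter), from 13 mm beyond the leg's centre line to 123 mm on the near (robot) side, where it overhangs freely; a steel post carries it at the centre line. Axes as the guide; origin on the counter at guide x = 0, y = leg.
- handle_end (a point): Point in the wooden bar 15 mm from its free near end (handle x = -108 mm), at its mid-height, 68 mm up. Pinch here from above, fingers closing along guide y: a hand centred here clears the open lever. With slightly slack fingers (2 mm a side; the spring keeps the bar on one finger) the hand can slide along the bar while holding the leg.
- pointer (a point): Tip of the leg's pointer, a 3 mm wide bar on the far side of the leg, guide x = +28 mm, 32 mm high; guide y = leg.
- mark_edge (a point): Tip of the index clip, the length mark: a small steel clip with a 3 mm wide finger on the far edge of the guide's base, 30 mm high. It stands 50 to 90 mm along guide +y from the home pointer. The leg is at the mark when pointer and clip have the same guide y. The clip is stiff, but can be pushed along.
- lever (a joint): Cam lever angle: 0 closed, at its stop, lying along guide +y, 28 mm to the near side of the leg's centre line; at the start 0.42 to 0.52 rad open, tip swung to the near side. Upright pivot pin at guide x = -28, y = -20 mm. No spring; stays where left; needs 1.5 to 3 N where the hand meets it. It closes as the hand slides along the handle towards the leg.
- lever_tip (a point): Top of the lever's round black end (18 mm across), 141 mm from the pivot, 46 mm above the counter. The dark steel lever is 12 mm wide, 22 mm tall (24 to 46 mm above the counter) and passes 10 mm under the wooden handle: fingers straddling the handle with their tips 36 to 40 mm above the counter push it with their sides.
- stylus: Loose stylus upright in its stand, about 45 g: round wooden handle 16 mm across (5 to 60 mm above the origin), below it a steel flange 26 mm across, 5 mm thick, below it a steel shank 8 mm across, 36 mm long. Origin: centre of the flange's underside, which rests on the stand's top; z up along the handle.
- stylus_grip (a point): Point on the stylus's axis to grip, 37 mm above its origin.
- stylus_tip (a point): The stylus's flat lower tip, 36 mm below its origin.
- stand_hole (a point): Centre of the mouth of the 14 mm round hole, 42 mm deep, in the top of the stylus stand: a fixed dark wooden block 60 x 60 x 45 mm. The top is 45 mm above the counter.
- rolling_pin: Bystander: wooden rolling pin on two small rests beyond the guide, 390 mm long, 74 mm high. Origin: on the counter under its middle.
- glass: Bystander: drinking glass upside down, 80 mm across, 95 mm high. Origin: on the counter, centre.
- bowl: Bystander: white bowl, 120 mm across, 60 mm high. Origin: centre of its underside.

How it is judged:
By the outcome, as a careful person would: the job done as asked, in the order asked, and still so for the second after the job is handed in, while the arm keeps its last pose, push and grip.
It also fails if it takes over 58 s, if anything falls off the work surface, if the arm or the gripper's body presses on something with over 40 N, if the wrist force passes 120 N, or if a joint passes its speed limit or range.

## Working session

There is one attempt and no reset: what is moved stays moved. The work goes in short steps, Python scripts to look and compute and a shell command to move; the robot and the scene stay as the last step left them, time stands still between calls to the robot, and variables do not carry over. Pictures are saved under pics/ and viewed, at most 10 in all, crops included, and the job is handed in when it is done.

```bash
ls; mkdir -p pics
python3 - <<'E'
from workcell import manip
import cv2,json
s=manip.sense();print(s)
print(manip.pinch_z)
for n in("top","scene"):
    c=manip.camera(n);cv2.imwrite(f"pics/{n}0.png",c["image"][:,:,::-1])
    print({k:v for k,v in c.items() if k!="image"})
c=manip.camera("wrist");print({k:v for k,v in c.items() if k!="image"})
cv2.imwrite("pics/wrist0.png",c["image"][:,:,::-1])
E
```

```text
inch.py
pics
workcell.py
{'time_s': 0.0, 'joint_positions': array([ 1.05942193e+00,  3.51202217e-01,  1.65243501e+00,  1.21219768e-05,
        1.13908862e+00, -8.46059099e-02]), 'joint_velocities': array([-0.00192968, -0.00065943, -0.00043588, -0.00102511,  0.00113758,
        0.00041638]), 'tau': array([-3.54586618e-04, -5.06109631e+01, -2.91398978e+01, -1.11889390e-04,
        4.69038903e-03, -4.94026835e-05]), 'tool_pos': array([0.22746217, 0.50036497, 0.20577292]), 'orientation': array([-6.65225673e-01, -3.07000324e+00,  1.69630968e-03]), 'ft_force': array([-0.23797625,  0.5678698 ,  0.36910287]), 'ft_torque': array([ 0.03685053,  0.08967758, -0.0278524 ]), 'finger_force': 0.0, 'opening': 0.08521006609544747}
0.0187
{'fx': 451.0002652856876, 'fy': 451.0002652856876, 'cx': 328.5212711213584, 'cy': 201.39555760290023, 'position': array([0.52548858, 0.04041055, 1.16364897]), 'orientation': array([-2.15358171,  2.17172354, -0.09937955])}
{'fx': 520.0441222174916, 'fy': 520.0441222174916, 'cx': 317.1694046204791, 'cy': 203.59486917181363, 'position': array([1.31847415, 0.15364487, 1.26940243]), 'orientation': array([-1.74541754, -2.10649946,  0.58534213])}
{'fx': 317.517666933302, 'fy': 317.517666933302, 'cx': 321.98899865020775, 'cy': 200.8422111126521, 'T_tool_cam': array([[ 4.47549302e-04, -9.58777712e-01, -2.84156821e-01,
         7.19704101e-02],
       [ 9.99999846e-01,  5.22184555e-04, -1.86902710e-04,
        -5.63674061e-04],
       [ 3.27580456e-04, -2.84156694e-01,  9.58777798e-01,
        -1.67947158e-01],
       [ 0.00000000e+00,  0.00000000e+00,  0.00000000e+00,
         1.00000000e+00]])}
```

View pics/top0.png

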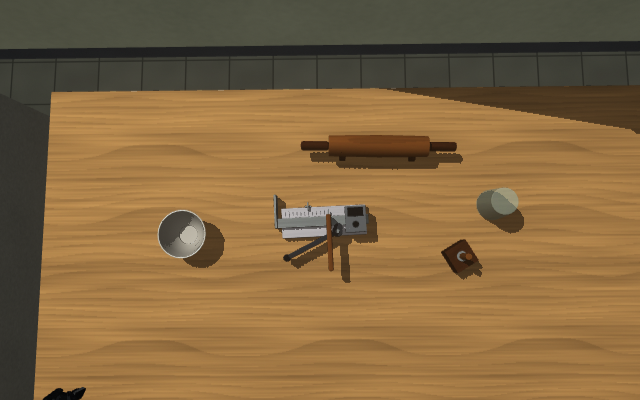

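View pics/scene0.png

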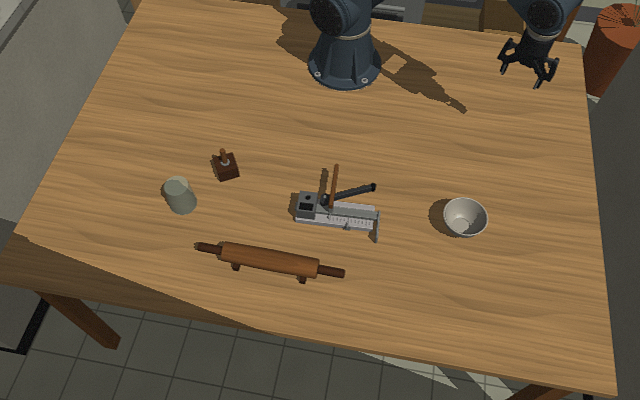

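The top view shows the guide at about (320,220), with the handle's near end at (331,268), the lever tip at (287,258) and the button at (356,224). The stylus and stand are at (462,257). The scene view shows the stylus top at (223,151). Next I'll get rough positions for wrist-camera views.

```bash
cat > h.py <<'E'
from workcell import manip
import numpy as np,cv2
from scipy.spatial.transform import Rotation as R
def load(f):
    d=np.load(f"pics/{f}.npz");return d
def snap(name,tag):
    s=manip.sense();c=manip.camera(name)
    if name=="wrist":
        T=np.eye(4);T[:3,:3]=R.from_rotvec(s["orientation"]).as_matrix();T[:3,3]=s["tool_pos"];T=T@c["T_tool_cam"]
    else:
        T=np.eye(4);T[:3,:3]=R.from_rotvec(c["orientation"]).as_matrix();T[:3,3]=c["position"]
    np.savez(f"pics/{tag}.npz",K=[c["fx"],c["fy"],c["cx"],c["cy"]],T=T)
    cv2.imwrite(f"pics/{tag}.png",c["image"][:,:,::-1])
def ray(tag,p):
    d=load(tag);fx,fy,cx,cy=d["K"];T=d["T"]
    v=T[:3,:3]@np.array([(p[0]-cx)/fx,(p[1]-cy)/fy,1]);return T[:3,3],v
def atz(tag,p,z):
    o,v=ray(tag,p);return o+v*(z-o[2])/v[2]
def tri(*obs):
    A=[];b=[]
    for t,p in obs:
        o,v=ray(t,p);v=v/np.linalg.norm(v);P=np.eye(3)-np.outer(v,v);A.append(P);b.append(P@o)
    x=np.linalg.lstsq(np.vstack(A),np.hstack(b),rcond=None)[0]
    return x,[round(float(np.linalg.norm(a@x-c))*1000,1) for a,c in zip(A,b)]
def proj(tag,X):
    d=load(tag);fx,fy,cx,cy=d["K"];T=d["T"];q=T[:3,:3].T@(np.asarray(X)-T[:3,3]);return np.array([fx*q[0]/q[2]+cx,fy*q[1]/q[2]+cy])
def totool(X,down_yaw=None):
    "shift in tool axes from present pose to put TCP at X"
    s=manip.sense();M=R.from_rotvec(s["orientation"]).as_matrix();return M.T@(np.asarray(X)-s["tool_pos"])
E
python3 - <<'E'
from h import *
np.set_printoptions(precision=4,suppress=True)
snap("top","top1");snap("scene","scene1")
print(tri(("top1",(468,257)),("scene1",(223,151))))
for n,p,z in [("stand",(459,257),.045),("hend",(331,268),.08),("btn",(356,224),.06),("levtip",(287,258),.046),("fence",(277,196),.038)]: print(n,atz("top1",p,z))
s=manip.sense();print(s["tool_pos"]);print(R.from_rotvec(s["orientation"]).as_matrix())
E
```

```text
(array([ 0.5025, -0.2711,  0.0953]), [2.1, 2.1])
stand [ 0.5017 -0.266   0.045 ]
hend [0.4788 0.048  0.08  ]
btn [ 0.584  -0.0139  0.06  ]
levtip [0.5025 0.1564 0.046 ]
fence [0.6573 0.1827 0.038 ]
[0.2276 0.5005 0.206 ]
[[-0.9103  0.414  -0.0002]
 [ 0.414   0.9103 -0.0004]
 [ 0.0001 -0.0005 -1.    ]]
```
Tool yaw: tool x = (-0.91,0.414), tool y=(0.414,0.91). Wrist cam at tool +x 72mm offset, tilted: cam looks at -0.284 tool x... so it looks toward the TCP. Camera up at 168 mm behind the TCP.

Units first: shifts go in units of 20 mm. So -0.17 m is -8.5, -0.136 m is -6.8.

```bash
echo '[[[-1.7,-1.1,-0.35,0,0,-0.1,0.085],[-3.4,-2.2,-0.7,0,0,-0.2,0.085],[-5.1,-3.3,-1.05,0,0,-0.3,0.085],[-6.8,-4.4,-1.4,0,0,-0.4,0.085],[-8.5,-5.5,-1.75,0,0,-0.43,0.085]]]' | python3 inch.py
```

```text
refused: ROWS must be a list of rows, each a list of 7 numbers. Nothing was moved.
```

I used the wrong layout. The manual says a list of rows, each a list of 7 numbers; once more.

```bash
echo '[[-1.7,-1.1,-0.35,0,0,-0.1,0.085],[-3.4,-2.2,-0.7,0,0,-0.2,0.085],[-5.1,-3.3,-1.05,0,0,-0.3,0.085],[-6.8,-4.4,-1.4,0,0,-0.4,0.085],[-8.5,-5.5,-1.75,0,0,-0.43,0.085]]' | python3 inch.py
python3 - <<'E'
from h import *
s=manip.sense();print(R.from_rotvec(s["orientation"]).as_matrix().round(3),totool([.5,.07,.30]).round(4),s["tool_pos"])
E
```

```text
time_s: 0.67
tool_pos: [0.3374, 0.3284, 0.2416]
orientation: [-0.015, 3.141, -0.0]
ft_force: [0.5, -0.2, -0.7]
opening: 0.0845
finger_force: 0.0
[[-1.   -0.01  0.  ]
 [-0.01  1.   -0.  ]
 [-0.   -0.   -1.  ]] [-0.1602 -0.26   -0.0584] [0.33735055 0.32844251 0.24162119]
```

To row units: -0.17 m is -8.5, -0.136 m is -6.8.

```bash
echo '[[-1.05,-1.7,-0.4,0,0,0,0.085],[-2.1,-3.4,-0.8,0,0,0,0.085],[-3.15,-5.1,-1.2,0,0,0,0.085],[-4.2,-6.8,-1.6,0,0,0,0.085],[-5.25,-8.5,-2,0,0,0,0.085]]' | python3 inch.py
echo '[[-1,-1.65,-0.3,0,0,0,0.085],[-2,-3.3,-0.6,0,0,0,0.085],[-2.75,-4.5,-0.9,0,0,0,0.085],[-2.75,-4.5,-0.9,0,0,0,0.085],[-2.75,-4.5,-0.9,0,0,0,0.085]]' | python3 inch.py
python3 - <<'E'
from h import *
s=manip.sense();print(s["time_s"],s["tool_pos"])
snap("wrist","w1")
im=cv2.imread("pics/w1.png")
cv2.imwrite("pics/w1v.png",cv2.resize(im,(800,500),interpolation=cv2.INTER_CUBIC))
E
```

```text
time_s: 1.08
tool_pos: [0.443, 0.1586, 0.2819]
orientation: [-0.005, 3.141, 0.0]
ft_force: [0.3, 1.3, -0.5]
opening: 0.0851
finger_force: 0.0
time_s: 1.5
tool_pos: [0.4981, 0.0697, 0.2992]
orientation: [0.001, -3.141, -0.0]
ft_force: [0.1, 0.3, -0.2]
opening: 0.0848
finger_force: 0.0
1.5 [0.49806715 0.06966159 0.29916051]
```

View pics/w1v.png

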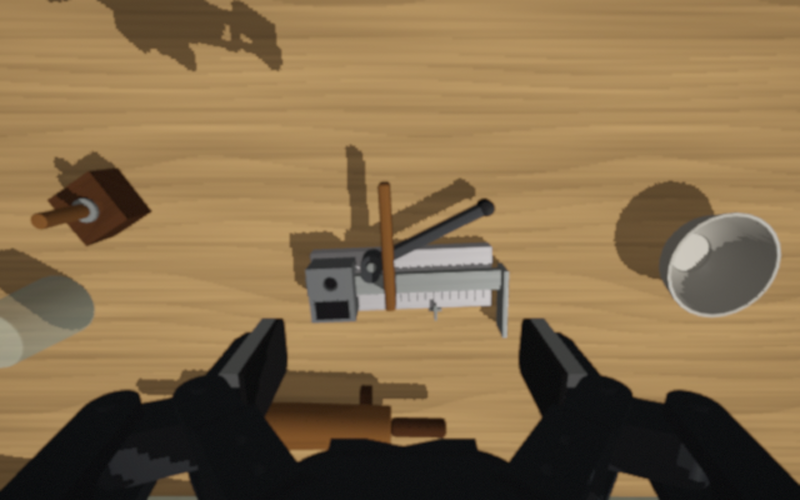

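```bash
echo '[[0.15,-0.85,1.8,0,0,0,0.085],[0.3,-1.7,3.6,0,0,0,0.085],[0.5,-2.5,5.5,0,0,0,0.085],[0.5,-2.5,5.5,0,0,0,0.085],[0.5,-2.5,5.5,0,0,0,0.085]]' | python3 inch.py
python3 - <<'E'
from h import *
s=manip.sense();print(s["time_s"],s["tool_pos"])
snap("wrist","w2")
im=cv2.imread("pics/w2.png")
cv2.imwrite("pics/w2v.png",cv2.resize(im[60:310,240:570],None,fx=2.4,fy=2.4,interpolation=cv2.INTER_CUBIC))
a=cv2.imread("pics/w1.png")
a=cv2.resize(a[110:280,230:420],None,fx=3,fy=3,interpolation=cv2.INTER_CUBIC)
b=cv2.resize(cv2.imread("pics/w1.png")[115:205,20:130],None,fx=2,fy=2,interpolation=cv2.INTER_CUBIC)
o=np.zeros((510,800,3),np.uint8);o[:510,:570]=a;o[:180,575:795]=b
cv2.imwrite("pics/w1c.png",o)
E
```

```text
time_s: 1.97
tool_pos: [0.4868, 0.0214, 0.1887]
orientation: [0.005, -3.138, -0.001]
ft_force: [0.7, 0.8, 0.3]
opening: 0.0851
finger_force: 0.0
1.9667 [0.48679188 0.02138486 0.18869543]
```

View pics/w2v.png

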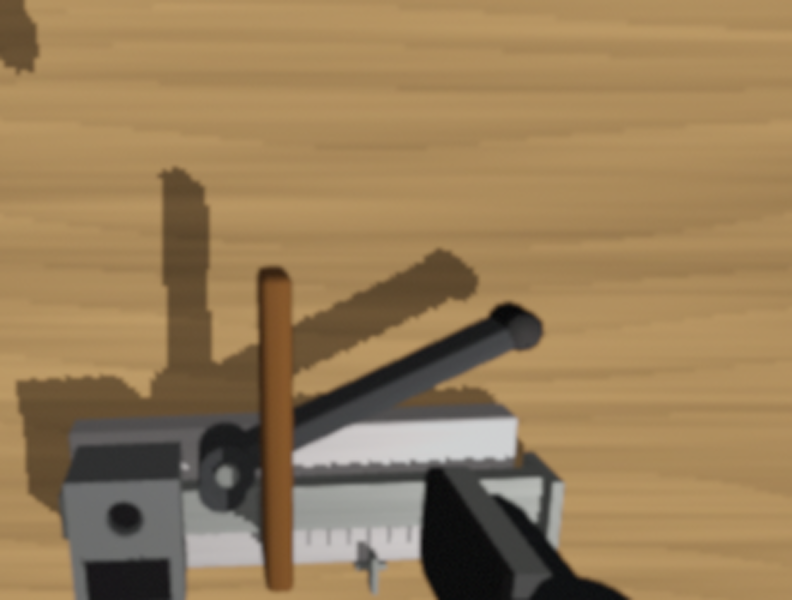

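View pics/w1c.png

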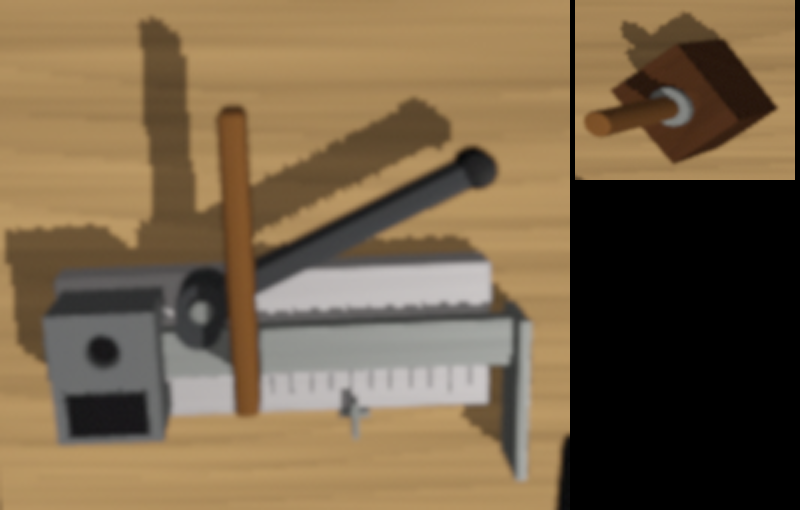

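Both wrist views show, in native pixels: the button hole at w2 (292,275) and w1 (264,227), the handle's near top edge at w2 (355,178) and w1 (307,149), the lever tip at w2 (457,197) and w1 (390,166), and the clip below the scale. The stylus top is at w1 (31,177).

Run:
```python
from h import *
np.set_printoptions(precision=4,suppress=True)
w2=lambda u,v:("w2",(u/2.4+240,v/2.4+60))
w1=lambda u,v:("w1",(u/3+230,v/3+110))
P={"hole":((125,517),(102,352),.06),"hnear":((275,282),(232,116),.08),"hfar":((280,588),(247,412),.08),"ltip":((522,328),(481,167),.046),"piv":((226,476),(202,313),.05),
"hnl":((63,482),(45,317),.06),"hnr":((182,473),(160,312),.06),"basenr":((515,412),(490,262),.02)}
for k,(a,b,z) in P.items(): print(k,*tri(w2(*a),w1(*b)),atz(*w2(*a),z),atz(*w1(*b),z))
for k,p,z in [("hfl",(60,443),.06),("hfr",(163,440),.06),("basefr",(488,403),.02),("clip",(355,410),.03)]:print(k,atz(*w1(*p),z))
print("clip",atz(*w2(372,560),.03))
print("stylus top",tri(("w1",(31.5,177)),("top1",(468,257)),("scene1",(223,151))),atz("w1",(31.5,177),.105))
print("flange",atz("w1",(68.5,168),.05))
```

```text
hole [ 0.5855 -0.0108  0.0566] [0.3, 0.3] [ 0.5834 -0.0102  0.06  ] [ 0.5844 -0.0104  0.06  ]
hnear [0.4758 0.0507 0.0723] [0.3, 0.3] [0.4744 0.0497 0.08  ] [0.4745 0.0512 0.08  ]
hfar [0.6051 0.0562 0.0799] [0.2, 0.2] [0.6051 0.056  0.08  ] [0.6049 0.0563 0.08  ]
ltip [0.503  0.162  0.0384] [0.3, 0.3] [0.5012 0.1585 0.046 ] [0.5013 0.1605 0.046 ]
piv [0.5705 0.0343 0.0459] [0.2, 0.2] [0.5686 0.034  0.05  ] [0.5689 0.0349 0.05  ]
hnl [ 0.5701 -0.0375  0.0529] [0.3, 0.3] [ 0.5667 -0.0364  0.06  ] [ 0.5675 -0.0353  0.06  ]
hnr [0.5713 0.0144 0.0416] [0.0, 0.0] [0.5622 0.0147 0.06  ] [0.565  0.0167 0.06  ]
basenr [0.5551 0.1765 0.0089] [0.9, 0.9] [0.5497 0.1719 0.02  ] [0.5528 0.1735 0.02  ]
hfl [ 0.6302 -0.0325  0.06  ]
hfr [0.6286 0.016  0.06  ]
basefr [0.6275 0.1773 0.02  ]
clip [0.6269 0.1087 0.03  ]
clip [0.6235 0.1069 0.03  ]
stylus top (array([ 0.5045, -0.27  ,  0.1013]), [1.9, 2.2, 3.3]) [ 0.5045 -0.269   0.105 ]
flange [ 0.5042 -0.268   0.05  ]
```

To row units: 0.005 m is 0.25, -0.2 m is -10.

```bash
echo '[[-0.1,-2,0.25,0,0,0,0.085],[-0.2,-4,0.5,0,0,0,0.085],[-0.3,-6,0.75,0,0,0,0.085],[-0.4,-8,1,0,0,0,0.085],[-0.5,-10,1.25,0,0,0,0.085]]' | python3 inch.py
echo '[[-0.15,-2,0.2,0,0,0,0.085],[-0.25,-3.5,0.4,0,0,0,0.085],[-0.385,-4.55,0.685,0,0,0,0.085],[-0.385,-4.55,0.685,0,0,0,0.085],[-0.385,-4.55,0.685,0,0,0,0.085]]' | python3 inch.py
python3 - <<'E'
from h import *
s=manip.sense();print(s["joint_positions"].round(3),R.from_rotvec(s["orientation"]).as_matrix().round(4))
snap("wrist","w3")
im=cv2.imread("pics/w3.png")
cv2.imwrite("pics/w3v.png",cv2.resize(im[100:400,170:470],None,fx=2,fy=2,interpolation=cv2.INTER_CUBIC))
for z in(.045,.05,.105):print(proj("w3",[.5045,-.2695,z]),(proj("w3",[.5045,-.2695,z])-[170,100])*2)
E
```

```text
time_s: 2.43
tool_pos: [0.5002, -0.1805, 0.1669]
orientation: [-0.008, 3.137, -0.003]
ft_force: [0.8, -0.2, 0.5]
opening: 0.0848
finger_force: 0.0
time_s: 2.85
tool_pos: [0.5078, -0.2704, 0.1523]
orientation: [-0.004, 3.139, -0.002]
ft_force: [-0.4, 0.7, 0.0]
opening: 0.0854
finger_force: 0.0
[-0.57   0.455  1.64   0.     1.044 -2.144] [[-1.     -0.0028  0.0022]
 [-0.0028  1.     -0.0011]
 [-0.0022 -0.0011 -1.    ]]
[323.95539225 187.03993364] [307.91078449 174.07986729]
[323.98227142 188.43306974] [307.96454284 176.86613947]
[324.35316585 207.65636858] [308.70633169 215.31273717]
```

View pics/w3v.png

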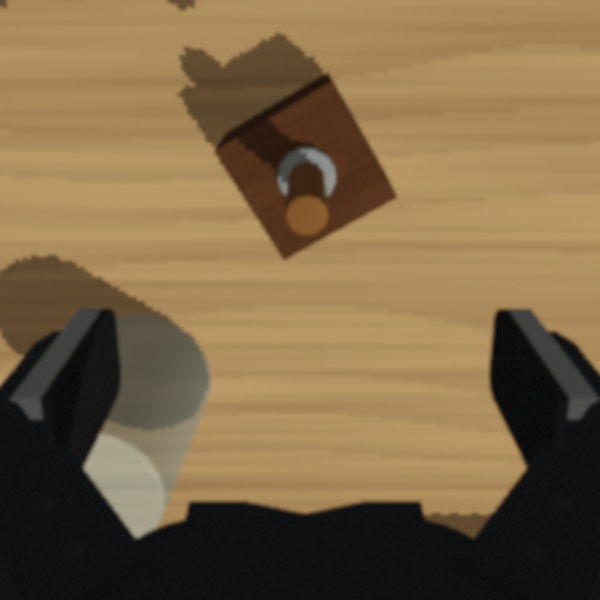

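The stylus top is at (307,215) in the crop and the flange at (307,175), both within 1 mm of prediction. Nothing blocks the fingers, so I'm descending.

```bash
echo '[[0.19,0,1.75,0,0,0,0.085],[0.19,0,3.25,0,0,0,0.06],[0.19,0,4.45,0,0,0,0.05],[0.19,0,4.45,0,0,0,0.01],[0.19,0,4.45,0,0,0,0.01]]' | python3 inch.py 40
echo '[[0,0,0,0,0,0,0.01],[0,0,0,0,0,0,0.01],[0,0,0,0,0,0,0.01],[0,0,0,0,0,0,0.01],[0,0,0,0,0,0,0.01]]' | python3 inch.py
```

```text
time_s: 3.32
tool_pos: [0.5032, -0.2691, 0.0624]
orientation: [0.008, -3.141, -0.0]
ft_force: [0.1, -0.1, 0.0]
opening: 0.0382
finger_force: 0.0
time_s: 3.73
tool_pos: [0.5041, -0.2706, 0.064]
orientation: [-0.005, 3.138, -0.002]
ft_force: [-0.1, 2.6, 7.9]
opening: 0.0141
finger_force: 39.1
```

```bash
echo '[[0,0,-1,0,0,0,0.01],[0,0,-2.25,0,0,0,0.01],[0,0,-3.75,0,0,0,0.01],[0,0,-4.25,0,0,0,0.01],[0,0,-4.25,0,0,0,0.01]]' | python3 inch.py
python3 - <<'E'
from h import *
s=manip.sense();print(s["ft_force"].round(1),s["opening"],R.from_rotvec(s["orientation"]).as_matrix().round(4))
print(totool([.584,-.0103,.150]))
E
```

```text
time_s: 4.15
tool_pos: [0.5042, -0.2712, 0.1503]
orientation: [-0.005, 3.136, -0.005]
ft_force: [0.2, 0.4, -0.7]
opening: 0.0137
finger_force: 39.1
[ 0.2  0.4 -0.7] 0.013722187915172615 [[-1.     -0.0032  0.0053]
 [-0.0032  1.     -0.0035]
 [-0.0053 -0.0035 -1.    ]]
[-8.06642587e-02  2.60639509e-01 -2.12470500e-04]
```

```bash
echo '[[-0.6,1.9,0,0,0,0,0.01],[-1.2,3.8,0,0,0,0,0.01],[-1.8,5.7,0,0,0,0,0.01],[-2.4,7.6,0,0,0,0,0.01],[-3,9.5,0,0,0,0,0.01]]' | python3 inch.py
echo '[[-0.55,1.8,0,0,0,0,0.01],[-1.01,3.525,0,0,0,0,0.01],[-1.01,3.525,0,0,0,0,0.01],[-1.01,3.525,0,0,0,0,0.01]]' | python3 inch.py
python3 - <<'E'
from h import *
snap("wrist","w4")
im=cv2.imread("pics/w4.png")
p=manip.sense()["tool_pos"];print(p)
g=lambda X:((proj("w4",X)-[220,120])*4).round(0)
x,y=p[0],p[1];print("flange bottom",g([x,y,.13]),"top",g([x,y,.19]),"hole",g([.584,-.0103,.06]),"tip",g([x,y,.095]))
cv2.imwrite("pics/w4v.png",cv2.resize(im[120:270,220:420],None,fx=4,fy=4,interpolation=cv2.INTER_CUBIC))
E
```

```text
time_s: 4.57
tool_pos: [0.5618, -0.0782, 0.1456]
orientation: [0.005, -3.14, -0.0]
ft_force: [-0.2, -0.1, -0.5]
opening: 0.0142
finger_force: 39.2
time_s: 4.9
tool_pos: [0.5817, -0.0079, 0.1455]
orientation: [0.01, -3.14, -0.0]
ft_force: [-0.0, -0.3, -1.5]
opening: 0.0139
finger_force: 39.3
[ 0.58153926 -0.00919828  0.14563247]
flange bottom [404. 433.] top [403. 634.] hole [400. 321.] tip [405. 363.]
```

View pics/w4v.png

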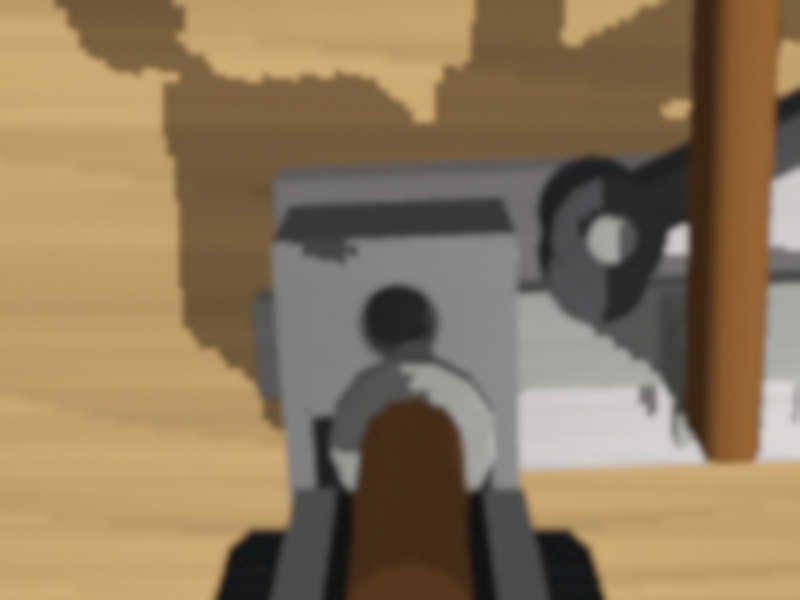

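The hole is at (399,318), as predicted. The flange centre is about (414,431), so the stylus sits about 1.5 mm to +y of the TCP. I'm correcting for that and going down.

```bash
echo '[[-0.05,-0.125,0,0,0,0,0.01],[-0.05,-0.125,0.6,0,0,0,0.01],[-0.05,-0.125,1.2,0,0,0,0.01],[-0.05,-0.125,1.65,0,0,0,0.01],[-0.05,-0.125,1.65,0,0,0,0.01]]' | python3 inch.py
echo '[[0,0,0.1,0,0,0,0.01],[0,0,0.15,0,0,0,0.01],[0,0,0.2,0,0,0,0.01],[0,0,0.2,0,0,0,0.01],[0,0,0.2,0,0,0,0.01]]' | python3 inch.py
```

```text
time_s: 5.37
tool_pos: [0.5817, -0.0126, 0.1109]
orientation: [0.004, -3.138, -0.0]
ft_force: [-0.1, -1.6, 1.6]
opening: 0.0143
finger_force: 39.4
time_s: 5.78
tool_pos: [0.5833, -0.0121, 0.11]
orientation: [-0.005, 3.141, -0.0]
ft_force: [-0.2, -1.7, 1.7]
opening: 0.014
finger_force: 39.4
```

```bash
echo '[[0,0,0.075,0,0,0,0.01],[0,0,0.1,0,0,0,0.01],[0,0,0.1,0,0,0,0.01],[0,0,0.1,0,0,0,0.01]]' | python3 inch.py
echo '[[0,0,0.05,0,0,0,0.01],[0,0,0.075,0,0,0,0.01],[0,0,0.075,0,0,0,0.01],[0,0,0.075,0,0,0,0.01]]' | python3 inch.py
```

```text
time_s: 6.12
tool_pos: [0.5832, -0.0121, 0.1077]
orientation: [-0.005, 3.141, -0.0]
ft_force: [-0.1, -1.2, 3.4]
opening: 0.0141
finger_force: 39.6
time_s: 6.45
tool_pos: [0.5836, -0.0121, 0.1068]
orientation: [-0.005, 3.14, -0.0]
ft_force: [-0.0, -2.0, 8.4]
opening: 0.0144
finger_force: 40.2
```

```bash
echo '[[0,0,0.05,0,0,0,0.01],[0,0,0.05,0,0,0,0.01],[0,0,0.05,0,0,0,0.01]]' | python3 inch.py
```

```text
time_s: 6.7
tool_pos: [0.5843, -0.0121, 0.1066]
orientation: [-0.005, 3.138, -0.0]
ft_force: [-1.4, -0.1, 14.0]
opening: 0.0142
finger_force: 40.7
```

To row units: -0.033 m is -1.65, -0.068 m is -3.4.

```bash
echo '[[0,0,-0.5,0,0,0,0.01],[0,0,-1.25,0,0,0,0.01],[0,0,-2.125,0,0,0,0.01],[0.5,-1.65,-2.225,0,0,0,0.01],[1.05,-3.4,-2.225,0,0,0,0.01]]' | python3 inch.py
echo '[[0.55,-1.8,0,0,0,0,0.01],[1.1,-3.6,0,0,0,0,0.01],[1.7,-5.4,0,0,0,0,0.01],[2.3,-7.2,0,0,0,0,0.01],[2.825,-9,0,0,0,0,0.01]]' | python3 inch.py
echo '[[0.185,-0.5,0,0,0,0,0.01],[0.185,-0.5,0,0,0,0,0.01],[0.185,-0.5,0,0,0,0,0.01]]' | python3 inch.py
python3 - <<'E'
from h import *
snap("wrist","w5");im=cv2.imread("pics/w5.png")
p=manip.sense()["tool_pos"];print(p)
g=lambda X:((proj("w5",X)-[220,100])*4).round(0)
x,y=p[0],p[1];print("flange bottom",g([x,y,p[2]-.019]),"hole",g([.504,-.27,.045]))
cv2.imwrite("pics/w5v.png",cv2.resize(im[100:250,220:420],None,fx=4,fy=4,interpolation=cv2.INTER_CUBIC))
E
```

```text
time_s: 7.12
tool_pos: [0.5627, -0.0795, 0.1506]
orientation: [-0.01, 3.14, 0.0]
ft_force: [1.0, -1.1, -0.9]
opening: 0.0143
finger_force: 39.3
time_s: 7.53
tool_pos: [0.5052, -0.2616, 0.1495]
orientation: [0.005, -3.141, -0.001]
ft_force: [0.4, -0.0, -0.5]
opening: 0.0145
finger_force: 39.3
time_s: 7.78
tool_pos: [0.5025, -0.2701, 0.1493]
orientation: [0.003, -3.141, -0.001]
ft_force: [-0.1, 0.1, 0.1]
opening: 0.014
finger_force: 39.3
[ 0.50278094 -0.26936318  0.14940699]
flange bottom [417. 508.] hole [411. 374.]
```

View pics/w5v.png

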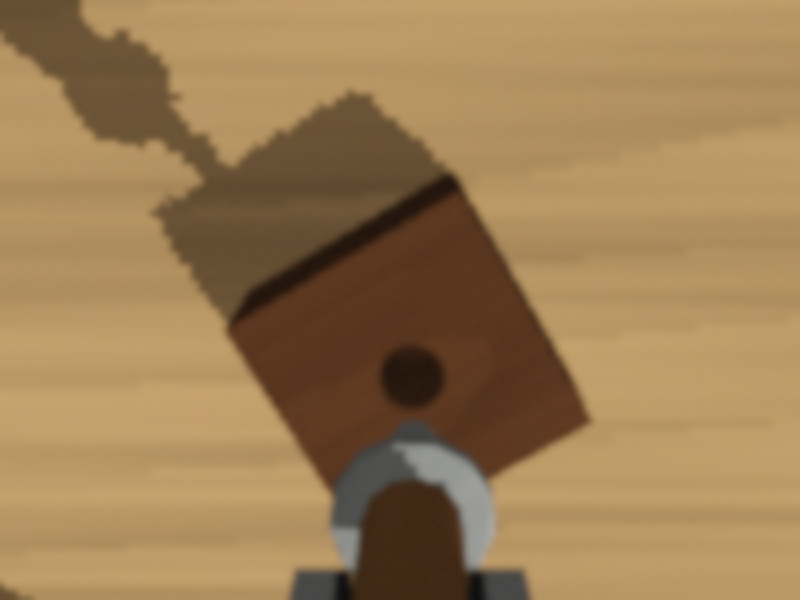

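The hole is at (412,376) and the stylus is lined up with it in y. I'm nudging +1 mm in x and lowering.

To row units: -0.001 m is -0.05, 0.084 m is 4.2.

```bash
echo '[[-0.05,0,1,0,0,0,0.01],[-0.05,0,2,0,0,0,0.01],[-0.05,0,3,0,0,0,0.01],[-0.05,0,3.85,0,0,0,0.01],[-0.05,0,4.2,0,0,0,0.01]]' | python3 inch.py
echo '[[0,0,0,0,0,0,0.01],[0,0,0.05,0,0,0,0.01],[0,0,0.05,0,0,0,0.01]]' | python3 inch.py
```

```text
time_s: 8.25
tool_pos: [0.5033, -0.2681, 0.0636]
orientation: [0.008, -3.139, -0.003]
ft_force: [-3.4, 8.5, 26.2]
opening: 0.0141
finger_force: 41.6
time_s: 8.5
tool_pos: [0.5042, -0.2699, 0.0652]
orientation: [-0.006, 3.141, -0.001]
ft_force: [-0.2, -0.3, -0.2]
opening: 0.014
finger_force: 40.6
```

```bash
echo '[[0,0,0,0,0,0,0.03],[0,0,0,0,0,0,0.05],[0,0,0,0,0,0,0.085],[0,0,0,0,0,0,0.085],[0,0,0,0,0,0,0.085]]' | python3 inch.py
echo '[[0,0,-1,0,0,0,0.085],[0,0,-3,0,0,0,0.085],[0,0,-4.5,0,0,0,0.085],[0,0,-4.5,0,0,0,0.085]]' | python3 inch.py
python3 - <<'E'
from h import *
snap("wrist","w6");im=cv2.imread("pics/w6.png")
p=manip.sense();print(p["tool_pos"],R.from_rotvec(p["orientation"]).as_matrix().round(3))
g=lambda X:((proj("w6",X)-[220,100])*4).round(0)
print("flange",g([.504,-.27,.045]),g([.504,-.27,.05]),"top",g([.504,-.27,.105]))
cv2.imwrite("pics/w6v.png",cv2.resize(im[100:250,220:420],None,fx=4,fy=4,interpolation=cv2.INTER_CUBIC))
E
```

```text
time_s: 8.92
tool_pos: [0.5037, -0.2704, 0.0648]
orientation: [-0.005, 3.141, -0.0]
ft_force: [-0.4, -0.1, 0.1]
opening: 0.0736
finger_force: 0.0
time_s: 9.25
tool_pos: [0.5061, -0.2719, 0.1606]
orientation: [-0.005, 3.134, -0.008]
ft_force: [-0.2, -0.3, 0.3]
opening: 0.085
finger_force: 0.0
[ 0.50506826 -0.2712014   0.15763909] [[-1.    -0.003  0.005]
 [-0.003  1.    -0.003]
 [-0.005 -0.003 -1.   ]]
flange [422. 342.] [422. 347.] top [423. 421.]
```

View pics/w6v.png

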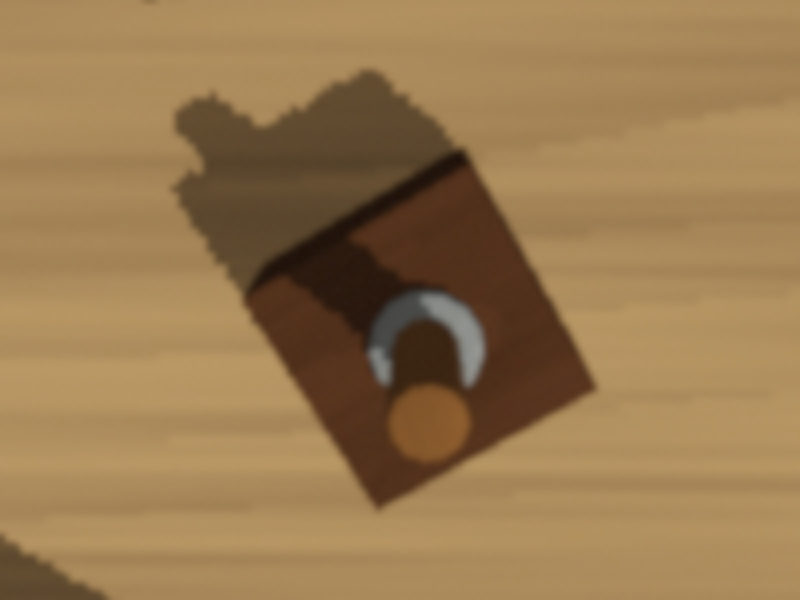

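The stylus is seated: flange at (427,347) and top at (429,422), where they started. Next is a close look at the clip and pointer.

To row units: -0.06 m is -3, -0.03 m is -1.5.

```bash
echo '[[-0.75,1.8,0,0,0,-0.01,0.085],[-1.5,3.65,0.25,0,0,-0.02,0.085],[-2.25,5.5,0.5,0,0,-0.03,0.085],[-3,7.35,0.75,0,0,-0.04,0.085],[-3.75,9.2,1,0,0,-0.04,0.085]]' | python3 inch.py
echo '[[-1,1.7,0.1,0,0,0,0.085],[-2,3.4,0.2,0,0,0,0.085],[-2.85,5.2,0.3,0,0,0,0.085],[-3.5,7,0.4,0,0,0,0.085],[-4,8.5,0.4,0,0,0,0.085]]' | python3 inch.py
echo '[[0,0,0,0,0,0,0.04],[0,0,0,0,0,0,0.04],[0,0,0,0,0,0,0.04]]' | python3 inch.py
python3 - <<'E'
from h import *
snap("wrist","w7");im=cv2.imread("pics/w7.png")
p=manip.sense();print(p["tool_pos"],R.from_rotvec(p["orientation"]).as_matrix().round(3))
print(proj("w7",[.6235,.0567,.032]),proj("w7",[.625,.1075,.03]))
cv2.imwrite("pics/w7v.png",cv2.resize(im[80:230,240:440],None,fx=4,fy=4,interpolation=cv2.INTER_CUBIC))
E
```

```text
time_s: 9.72
tool_pos: [0.5779, -0.0842, 0.1332]
orientation: [0.068, -3.139, -0.001]
ft_force: [0.4, -0.1, 0.7]
opening: 0.0848
finger_force: 0.0
time_s: 10.13
tool_pos: [0.6504, 0.0898, 0.1246]
orientation: [0.069, -3.139, -0.0]
ft_force: [1.1, -0.0, 0.4]
opening: 0.085
finger_force: 0.0
time_s: 10.38
tool_pos: [0.65, 0.0868, 0.1255]
orientation: [0.068, -3.139, 0.001]
ft_force: [-0.2, 0.1, -1.5]
opening: 0.0513
finger_force: 0.0
[0.65017348 0.08629616 0.12579749] [[-0.999 -0.042 -0.001]
 [-0.042  0.999 -0.   ]
 [ 0.001 -0.    -1.   ]]
[287.96581633 162.88112866] [348.77311626 166.89448781]
```

View pics/w7v.png

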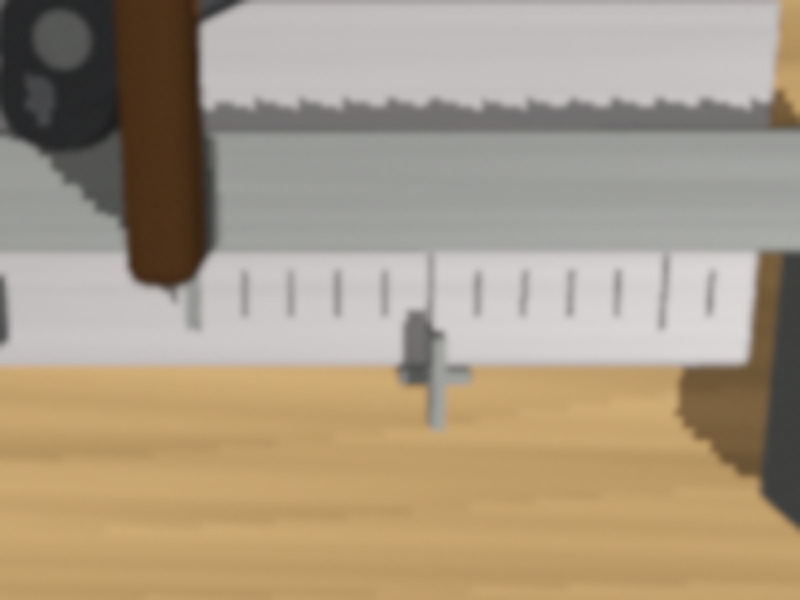

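The pointer tip is at (194,327) and the clip finger's tip at (437,337) in the crop. The guide edges run parallel to the image rows, so the tool yaw matches the guide.

Run:
```python
from h import *
np.set_printoptions(precision=4,suppress=True)
w=lambda u,v,z:atz("w7",(u/4+240,v/4+80),z)
gy=w(750,364,.02)-w(0,366,.02);gy[2]=0;gy/=np.linalg.norm(gy);print(gy)
p=w(194,327,.032);c=w(437,337,.03);print(p,c,(c-p)@gy)
t=[w(u,300,.02)@gy for u in(245,291,337,384,431,478,524,571,618,663,711)];print(np.diff(t)*1000)
h1=w(165,270,.08);print("handle far end",h1,(h1-p)@gy)
O=p-[0,0,.032]-.028*np.array([gy[1],-gy[0],0]);print("O",O)
print("handle_end",O-.108*np.array([gy[1],-gy[0],0]),totool(O-.108*np.array([gy[1],-gy[0],0])+[0,0,.038]))
```

```text
[-0.0466  0.9989  0.    ]
[0.6225 0.0571 0.032 ] [0.6228 0.1077 0.03  ] 0.0505531124025192
[ 9.9064  9.9062 10.1213 10.121  10.1207  9.9052 10.1202 10.12    9.6891
 10.3347]
handle far end [0.605  0.0569 0.08  ] 0.0006003678325500144
O [0.5946 0.0558 0.    ]
handle_end [0.4867 0.0508 0.    ] [ 0.1647 -0.0285  0.088 ]
```

To row units: 0.08 m is 4, 0.04 m is 2.

```bash
echo '[[2,-0.35,0,0,0,0,0.04],[4,-0.7,0,0,0,0,0.04],[6,-1.05,0,0,0,0,0.04],[7.5,-1.425,0,0,0,0,0.04],[8.235,-1.425,0,0,0,0,0.04]]' | python3 inch.py
echo '[[0,0,0.5,0,0,0,0.04],[0,0,2,0,0,0,0.04],[0,0,3.25,0,0,0,0.04],[0,0,4.4,0,0,0,0.04],[0,0,4.4,0,0,0,0.04]]' | python3 inch.py 25
echo '[[0,0,0,0,0,0,0.005],[0,0,0,0,0,0,0.005],[0,0,0,0,0,0,0.005],[0,0,0,0,0,0,0.005],[0,0,0,0,0,0,0.005]]' | python3 inch.py 25
```

```text
time_s: 10.85
tool_pos: [0.4835, 0.0497, 0.1263]
orientation: [0.064, -3.139, 0.0]
ft_force: [1.7, -0.2, -0.7]
opening: 0.04
finger_force: 0.0
time_s: 11.27
tool_pos: [0.4855, 0.0509, 0.0347]
orientation: [0.066, -3.135, -0.0]
ft_force: [-1.9, -0.8, -1.0]
opening: 0.0399
finger_force: 0.0
time_s: 11.68
tool_pos: [0.4884, 0.0514, 0.0397]
orientation: [-0.068, 3.138, -0.001]
ft_force: [0.7, -3.8, 4.1]
opening: 0.0113
finger_force: 30.0
```

Units first: shifts go in units of 20 mm. So 0.0505 m is 2.525, 0.001 m is 0.05.

```bash
echo '[[0,0.6,0.025,0,0,0,0.005],[0,1.3,0.05,0,0,0,0.005],[0,2,0.075,0,0,0,0.005],[0,2.475,0.075,0,0,0,0.005],[0,2.525,0.075,0,0,0,0.005]]' | python3 inch.py
echo '[[0,0,0,0,0,0,0.005],[0,0,0,0,0,0,0.005],[0,0,0,0,0,0,0.005]]' | python3 inch.py
python3 - <<'E'
from h import *
snap("wrist","w8");snap("top","top8")
im=cv2.imread("pics/w8.png")
a=cv2.resize(im[60:360,160:480],None,fx=1.25,fy=1.25,interpolation=cv2.INTER_CUBIC)
b=cv2.resize(cv2.imread("pics/top8.png")[190:270,270:350],None,fx=5,fy=5,interpolation=cv2.INTER_CUBIC)
o=np.zeros((400,800,3),np.uint8);o[:375,:400]=a;o[:,400:]=b;cv2.imwrite("pics/v8.png",o)
p=manip.sense();print(R.from_rotvec(p["orientation"]).as_matrix().round(3))
E
```

```text
time_s: 12.1
tool_pos: [0.4861, 0.1034, 0.0395]
orientation: [-0.07, 3.138, 0.0]
ft_force: [-6.6, -4.1, 28.2]
opening: 0.011
finger_force: 33.3
time_s: 12.35
tool_pos: [0.4862, 0.1023, 0.0395]
orientation: [-0.068, 3.138, 0.0]
ft_force: [-7.2, -4.3, 28.7]
opening: 0.0113
finger_force: 33.2
[[-0.999 -0.044  0.003]
 [-0.044  0.999  0.   ]
 [-0.003 -0.    -1.   ]]
```

View pics/v8.png

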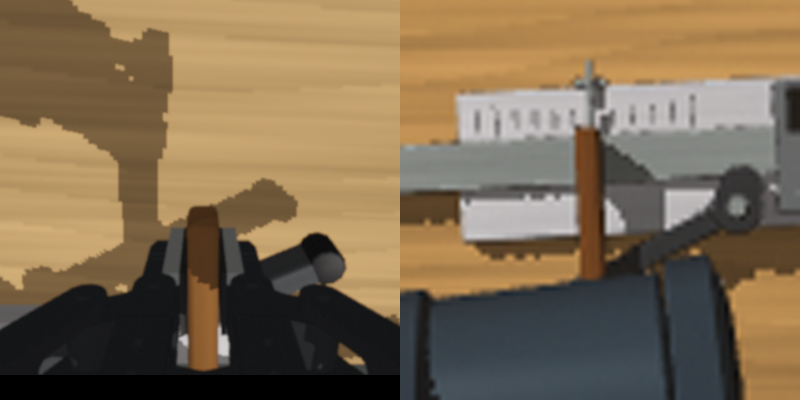

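The wrist view shows the bar held between the fingers, with the lever open to its right. The top view shows the handle at crop column 589, about level with the clip finger at 590. I've now viewed more pictures than the limit of 10, so from here on I'll only measure by code.

```bash
cat > leg.py <<'E'
from h import *
import sys
gy=np.array([-.0455,.999,0])
def cen(tag,c0,c1):
    im=cv2.imread(f"pics/{tag}.png").astype(float);P=[]
    for r in range(217,231):
        w=np.clip(im[r,c0:c1,2]-im[r,c0:c1,0]-25,0,None)
        if w.sum()>60:P.append(atz(tag,((w*np.arange(c0,c1)).sum()/w.sum(),r),.08)@gy)
    P=np.array(P);return np.median(P),P.std(),len(P)
a=cen("top1",322,338);b=cen(sys.argv[1],300,316)
print("leg by top camera",b[0]-a[0],a,b)
E
python3 leg.py top8
```

```text
leg by top camera 0.05098535825598577 (np.float64(0.027481023653130682), np.float64(0.00011256047071544882), 14) (np.float64(0.07846638190911645), np.float64(8.52837942113229e-05), 14)
```

To row units: 0.0015 m is 0.075, 0.001 m is 0.05.

```bash
echo '[[0,0.05,0,0,0,0,0.0155],[0,0.075,0,0,0,0,0.0155],[0,0.075,0,0,0,0,0.0155],[0,0.075,0,0,0,0,0.0155],[0,0.075,0,0,0,0,0.0155]]' | python3 inch.py
python3 - <<'E'
from h import *
snap("top","top9")
E
python3 leg.py top9
```

```text
time_s: 12.87
tool_pos: [0.4852, 0.1036, 0.0372]
orientation: [-0.068, 3.141, -0.0]
ft_force: [0.7, -2.7, 1.6]
opening: 0.0155
finger_force: 1.7
leg by top camera 0.05052479062775482 (np.float64(0.027481023653130682), np.float64(0.00011256047071544882), 14) (np.float64(0.0780058142808855), np.float64(0.0001257577112358622), 14)
```

To row units: -0.04 m is -2, -0.032 m is -1.6.

```bash
echo '[[-0.4,0,0,0,0,0,0.0155],[-0.8,0,0,0,0,0,0.0155],[-1.2,0,0,0,0,0,0.0155],[-1.6,0,0,0,0,0,0.0155],[-2,0,0,0,0,0,0.0155]]' | python3 inch.py
echo '[[-0.3,0,0,0,0,0,0.0155],[-0.5,0,0,0,0,0,0.0155],[-0.7,0,0,0,0,0,0.0155],[-0.8,0,0,0,0,0,0.0155],[-0.8,0,0,0,0,0,0.0155]]' | python3 inch.py
python3 - <<'E'
from h import *
snap("top","top10")
E
python3 leg.py top10
```

```text
time_s: 13.33
tool_pos: [0.5258, 0.1053, 0.0369]
orientation: [0.068, -3.14, 0.0]
ft_force: [-1.9, -2.8, -0.2]
opening: 0.0155
finger_force: 1.7
time_s: 13.75
tool_pos: [0.5416, 0.106, 0.0371]
orientation: [-0.068, 3.14, 0.0]
ft_force: [0.9, -3.5, -2.2]
opening: 0.0156
finger_force: 2.0
leg by top camera nan (np.float64(0.027481023653130682), np.float64(0.00011256047071544882), 14) (np.float64(nan), np.float64(nan), 0)
  return _methods._mean(a, axis=axis, dtype=dtype,
  ret = ret.dtype.type(ret / rcount)
  ret = _var(a, axis=axis, dtype=dtype, out=out, ddof=ddof,
  arrmean = um.true_divide(arrmean, div, out=arrmean,
  ret = ret.dtype.type(ret / rcount)
```

To row units: -0.004 m is -0.2, -0.002 m is -0.1.

```bash
echo '[[-0.1,0,0,0,0,0,0.0155],[-0.2,0,0,0,0,0,0.0155],[-0.2,0,0,0,0,0,0.0155],[-0.2,0,0,0,0,0,0.0155]]' | python3 inch.py
echo '[[-0.05,0,0,0,0,0,0.0155],[-0.1,0,0,0,0,0,0.0155],[-0.1,0,0,0,0,0,0.0155],[-0.1,0,0,0,0,0,0.0155]]' | python3 inch.py
```

```text
time_s: 14.13
tool_pos: [0.5452, 0.1062, 0.0371]
orientation: [-0.068, 3.141, -0.0]
ft_force: [-0.4, -3.6, -1.2]
opening: 0.0157
finger_force: 2.0
time_s: 14.47
tool_pos: [0.5471, 0.1063, 0.0371]
orientation: [-0.068, 3.141, -0.0]
ft_force: [-1.0, -4.7, -1.2]
opening: 0.0156
finger_force: 2.1
```

To row units: -0.002 m is -0.1, -0.001 m is -0.05.

```bash
echo '[[-0.05,0,0,0,0,0,0.0155],[-0.1,0,0,0,0,0,0.0155],[-0.1,0,0,0,0,0,0.0155],[-0.1,0,0,0,0,0,0.0155]]' | python3 inch.py
echo '[[-0.05,0,0,0,0,0,0.0155],[-0.075,0,0,0,0,0,0.0155],[-0.075,0,0,0,0,0,0.0155],[-0.075,0,0,0,0,0,0.0155]]' | python3 inch.py
python3 - <<'E'
from h import *
snap("top","top11");snap("scene","scene11");snap("wrist","w11")
im=cv2.imread("pics/scene11.png").astype(int)
# dark lever visibility: predicted px of closed/open tip
O=np.array([.5946,.0558,0]);gx=np.array([.9989,.0466,0]);gy=np.array([-.0466,.9989,0])
for a in(0,.1,.2,.449):
    for r in(.1,.12,.136,.141):
        X=O+(-.028-r*np.sin(a))*gx+(-.02+r*np.cos(a))*gy+[0,0,.046]
        o=[]
        for t in("scene11","top11","w11"):
            I=cv2.imread(f"pics/{t}.png");u,v=proj(t,X).round().astype(int);o.append((u,v,I[v,u].tolist() if 0<=v<400 and 0<=u<640 else None))
        print(a,r,*o)
E
```

```text
time_s: 14.8
tool_pos: [0.5492, 0.1064, 0.0371]
orientation: [-0.068, 3.141, 0.0]
ft_force: [-1.3, -4.6, -0.8]
opening: 0.0154
finger_force: 2.0
time_s: 15.13
tool_pos: [0.5507, 0.1064, 0.0371]
orientation: [-0.068, 3.141, 0.0]
ft_force: [-1.3, -4.5, -1.4]
opening: 0.0154
finger_force: 1.9
0 0.1 (np.int64(361), np.int64(201), [84, 128, 167]) (np.int64(296), np.int64(233), [84, 75, 65]) (np.int64(372), np.int64(267), [96, 97, 98])
0 0.12 (np.int64(368), np.int64(202), [85, 132, 168]) (np.int64(288), np.int64(234), [84, 76, 66]) (np.int64(408), np.int64(267), [134, 134, 138])
0 0.136 (np.int64(374), np.int64(203), [83, 129, 165]) (np.int64(281), np.int64(234), [86, 78, 67]) (np.int64(437), np.int64(267), [70, 107, 133])
0 0.141 (np.int64(376), np.int64(203), [84, 130, 168]) (np.int64(279), np.int64(234), [87, 79, 68]) (np.int64(446), np.int64(267), [70, 106, 133])
0.1 0.1 (np.int64(361), np.int64(198), [85, 133, 172]) (np.int64(296), np.int64(237), [77, 68, 58]) (np.int64(372), np.int64(251), [249, 250, 253])
0.1 0.12 (np.int64(368), np.int64(198), [84, 131, 167]) (np.int64(288), np.in
[... 851 characters left out ...]
(194), [82, 126, 161]) (np.int64(281), np.int64(246), [36, 35, 33]) (np.int64(446), np.int64(220), [138, 195, 230])
0.449 0.1 (np.int64(359), np.int64(187), [30, 30, 27]) (np.int64(301), np.int64(251), [47, 43, 37]) (np.int64(357), np.int64(192), [96, 95, 94])
0.449 0.12 (np.int64(366), np.int64(186), [30, 30, 28]) (np.int64(294), np.int64(255), [37, 34, 32]) (np.int64(393), np.int64(175), [97, 96, 94])
0.449 0.136 (np.int64(371), np.int64(184), [23, 28, 24]) (np.int64(288), np.int64(258), [35, 33, 31]) (np.int64(422), np.int64(162), [57, 56, 57])
0.449 0.141 (np.int64(373), np.int64(184), [30, 24, 23]) (np.int64(286), np.int64(259), [55, 49, 44]) (np.int64(431), np.int64(158), [62, 62, 63])
```

Run:
```python
from h import *
def asc(t,c0,c1,r0,r1,dc,dr):
    I=cv2.imread(f"pics/{t}.png").astype(int)
    print(t,c0,c1,r0,r1)
    for r in range(r0,r1,dr):
        s=""
        for c in range(c0,c1,dc):
            b,g,R_=I[r,c];sat=R_-b;v=(b+g+R_)/3
            s+= ("w" if v>150 else "." if v>60 else ",") if sat>35 or sat>.3*R_ else ("#" if v<50 else "+" if v<110 else "o" if v<190 else "W")
        print(r,s)
asc("w11",200,500,130,330,3,6)
asc("scene11",290,400,170,230,1,2)
```

```text
w11 200 500 130 330
130 .................................w..................................wwwwwwwwwwwwwwwwwwwwwwwwwwwwwwww
136 .................................w..................................wwwwwwwwwwwwwwwwwwwwwwwwwwwwwwww
142 ...................................................................wwwww..,..wwwwwwwwwwwwwwwwwwwwwww
148 ...........................................................wwwwwwwwwww,#########,.wwwwwwwwwwwwwwwwww
154 .......................................................wwwwwwwwwwww..######+++++++.wwwwwwwwwwwwwwwww
160 w.................................................wwwwwwwwwwwww.+#####+++++++++++++wwwwwwwwwwwwwwwww
166 wwww.........................................wwwwwwwwwwwww..######+++++++++++++++++wwwwwwwwwwwwwwwww
172 wwwwwwww....................................wwwwwwwwww.+#####+++++++++++++++++++++wwwwwwwwwwwwwwwwww
178 wwwwwwwww...................................wwwwww.######++++++++++++++++ow...wwwwwwwwwwwwwwwwwwwwww
184 wwwww............................ww...........+#####+++++++++++++++++.wwwwwwwwwwwwwwwwwwwwwwwwwwwwww
190 w.........................
[... 5263 characters left out ...]
ooooo++oo.
218 ...,,ooooooooo+++++++++++oooooooooooooooooooooooooooooooooooooooooo++++++++++++++++oooooooooooooooooooooo++oo.
220 ....,+ooo+++oooooooooooooooooooooooooooooooooooooooooo+++oooooooooooooooooooooooooo+++++++++++++++++ooooo++o..
222 ......o+++++++++++++o++o++++oooooooooooooooooooooooooooo+oooooooooooooooooooooooooo...........,,,..++++++++o..
224 .....................+o++++++++++++++++o++++ooooooooooo+++ooooooooooooooooooooooooo...............,.....,++o..
226 .....................................+o+++++++++++++o++++o+oooooooooooooooooooooooo...............,......++o..
228 .....................................................+++++++++++++++++o+++++ooooooo.....................,+oo..
```

The lever hasn't moved: the image code still finds it at 0.45 rad, so the fingertips passed over it. The tips must sit higher than the nominal TCP. I'll probe their real height on the base strip just beyond the lever.

```bash
echo '[[-0.25,0,0,0,0,0,0.0155],[-0.45,0,0,0,0,0,0.0155],[-0.45,0,0.1,0,0,0,0.0155],[-0.45,0,0.2,0,0,0,0.0155],[-0.45,0,0.2,0,0,0,0.0155]]' | python3 inch.py
echo '[[0,0,0.1,0,0,0,0.0155],[0,0,0.2,0,0,0,0.0155],[0,0,0.2,0,0,0,0.0155]]' | python3 inch.py
echo '[[0,0,0.1,0,0,0,0.0155],[0,0,0.2,0,0,0,0.0155],[0,0,0.2,0,0,0,0.0155]]' | python3 inch.py
echo '[[0,0,0.1,0,0,0,0.0155],[0,0,0.15,0,0,0,0.0155],[0,0,0.15,0,0,0,0.0155]]' | python3 inch.py
```

```text
time_s: 15.7
tool_pos: [0.5601, 0.1069, 0.033]
orientation: [-0.068, 3.14, 0.0]
ft_force: [2.8, -4.2, -1.0]
opening: 0.0159
finger_force: 1.7
time_s: 15.95
tool_pos: [0.5595, 0.1068, 0.0287]
orientation: [0.068, -3.141, -0.0]
ft_force: [1.3, -3.4, -1.6]
opening: 0.0156
finger_force: 1.7
time_s: 16.2
tool_pos: [0.5594, 0.1068, 0.0246]
orientation: [0.068, -3.14, -0.0]
ft_force: [1.7, -2.9, -1.5]
opening: 0.0157
finger_force: 1.8
time_s: 16.45
tool_pos: [0.5594, 0.1068, 0.0218]
orientation: [0.068, -3.141, 0.0]
ft_force: [2.0, -3.1, -1.1]
opening: 0.0155
finger_force: 1.7
```

To row units: 0.002 m is 0.1, 0.001 m is 0.05.

```bash
echo '[[0,0,0.05,0,0,0,0.0155],[0,0,0.1,0,0,0,0.0155],[0,0,0.1,0,0,0,0.0155]]' | python3 inch.py
echo '[[0,0,0.05,0,0,0,0.0155],[0,0,0.1,0,0,0,0.0155],[0,0,0.1,0,0,0,0.0155]]' | python3 inch.py
echo '[[0,0,0.05,0,0,0,0.0155],[0,0,0.1,0,0,0,0.0155],[0,0,0.1,0,0,0,0.0155]]' | python3 inch.py
```

```text
time_s: 16.7
tool_pos: [0.5595, 0.1068, 0.02]
orientation: [-0.068, 3.141, 0.0]
ft_force: [1.3, -4.0, -1.1]
opening: 0.0154
finger_force: 1.8
time_s: 16.95
tool_pos: [0.5596, 0.1068, 0.0179]
orientation: [-0.068, 3.141, 0.0]
ft_force: [1.6, -3.0, 0.0]
opening: 0.0154
finger_force: 1.8
time_s: 17.2
tool_pos: [0.5595, 0.1068, 0.0159]
orientation: [0.068, -3.141, 0.0]
ft_force: [1.6, -3.0, -1.3]
opening: 0.0155
finger_force: 1.7
```

To row units: 0.002 m is 0.1, 0.001 m is 0.05.

```bash
echo '[[0,0,0.05,0,0,0,0.0155],[0,0,0.1,0,0,0,0.0155],[0,0,0.1,0,0,0,0.0155]]' | python3 inch.py
echo '[[0,0,0.05,0,0,0,0.0155],[0,0,0.1,0,0,0,0.0155],[0,0,0.1,0,0,0,0.0155]]' | python3 inch.py
echo '[[0,0,0.05,0,0,0,0.0155],[0,0,0.1,0,0,0,0.0155],[0,0,0.1,0,0,0,0.0155]]' | python3 inch.py
python3 - <<'E'
from h import *
snap("wrist","w12")
I=cv2.imread("pics/w12.png").astype(int)
for r in range(196,300,4):
    s=""
    for c in range(270,380,1):
        b,g,R_=I[r,c];sat=R_-b;v=(b+g+R_)/3
        s+= ("w" if v>150 else "." if v>60 else ",") if sat>35 or sat>.3*R_ else ("#" if v<50 else "+" if v<110 else "o" if v<190 else "W")
    print(r,s)
E
```

```text
time_s: 17.45
tool_pos: [0.5595, 0.1068, 0.0139]
orientation: [0.068, -3.141, -0.0]
ft_force: [1.0, -3.4, -0.9]
opening: 0.0156
finger_force: 1.7
time_s: 17.7
tool_pos: [0.5595, 0.1068, 0.0119]
orientation: [0.068, -3.141, -0.0]
ft_force: [1.0, -2.8, -0.3]
opening: 0.0153
finger_force: 1.7
time_s: 17.95
tool_pos: [0.5595, 0.1068, 0.0099]
orientation: [0.068, -3.141, -0.0]
ft_force: [1.1, -3.4, -0.4]
opening: 0.0158
finger_force: 1.7
196 ..................................................................+++++++++++++++++++++++++++++++++++++++++++o
200 .......................+++##,,....................................++++++++++++++++++++++++++++++++++++++++..ww
204 .......wwww...+++###########,,...................................+++++++++++++++++++++++++++++++...wwwwwwwwwww
208 ......+++#################+++,..................................,++++++++++++++++++++++...wwwwwwwwwwwwwwwwwwww
212 ##################+++++++++++,..................................,++++++++++++++....wwww........wwwwwww........
216 ##########+++++++++++++++++++,..................................,+++++..............
[... 1626 characters left out ...]
##+oWWWWWW
276 +#############++++++++++++++##,,...............................+oooo+#######+++++++++++++++#############+ooooo
280 ##################++++ooooo++#,,................................oooo+#######++ooooo++++##################++ooo
284 #######################++oo++#,,................................+++++#######++o+++############################
288 #########################+++##,,................................+++++########+++##############################
292 ##############################,,................................++o+++########################################
296 ##############################,,...............................ooWWWoo+#######################################
```

To row units: 0.003 m is 0.15, 0.002 m is 0.1.

```bash
echo '[[0,0,0.1,0,0,0,0.0155],[0,0,0.15,0,0,0,0.0155],[0,0,0.15,0,0,0,0.0155]]' | python3 inch.py
echo '[[0,0,0.05,0,0,0,0.0155],[0,0,0.1,0,0,0,0.0155],[0,0,0.1,0,0,0,0.0155]]' | python3 inch.py
echo '[[0,0,0.05,0,0,0,0.0155],[0,0,0.1,0,0,0,0.0155],[0,0,0.1,0,0,0,0.0155]]' | python3 inch.py
echo '[[0,0,0.05,0,0,0,0.0155],[0,0,0.1,0,0,0,0.0155],[0,0,0.1,0,0,0,0.0155]]' | python3 inch.py
```

```text
time_s: 18.25
tool_pos: [0.5594, 0.1068, 0.0068]
orientation: [0.068, -3.141, -0.0]
ft_force: [1.4, -3.9, -1.2]
opening: 0.0153
finger_force: 1.7
time_s: 18.5
tool_pos: [0.5595, 0.1068, 0.0049]
orientation: [0.068, -3.141, 0.0]
ft_force: [2.0, -3.7, -0.8]
opening: 0.0156
finger_force: 1.7
time_s: 18.75
tool_pos: [0.5595, 0.1068, 0.0029]
orientation: [0.068, -3.141, -0.0]
ft_force: [1.1, -3.8, 0.2]
opening: 0.0161
finger_force: 1.7
time_s: 19.0
tool_pos: [0.5595, 0.1068, 0.0009]
orientation: [0.068, -3.141, -0.0]
ft_force: [0.2, -3.3, -0.1]
opening: 0.0153
finger_force: 1.7
```

To row units: 0.002 m is 0.1, 0.001 m is 0.05.

```bash
echo '[[0,0,0.05,0,0,0,0.0155],[0,0,0.1,0,0,0,0.0155],[0,0,0.1,0,0,0,0.0155]]' | python3 inch.py
echo '[[0,0,0.05,0,0,0,0.0155],[0,0,0.1,0,0,0,0.0155],[0,0,0.1,0,0,0,0.0155]]' | python3 inch.py
echo '[[0,0,0.05,0,0,0,0.0155],[0,0,0.1,0,0,0,0.0155],[0,0,0.1,0,0,0,0.0155]]' | python3 inch.py
echo '[[0,0,0.05,0,0,0,0.0155],[0,0,0.075,0,0,0,0.0155],[0,0,0.075,0,0,0,0.0155]]' | python3 inch.py
```

```text
time_s: 19.25
tool_pos: [0.5595, 0.1068, -0.0011]
orientation: [0.068, -3.141, 0.0]
ft_force: [1.2, -4.3, 0.0]
opening: 0.0156
finger_force: 1.7
time_s: 19.5
tool_pos: [0.5595, 0.1068, -0.0031]
orientation: [0.068, -3.141, 0.0]
ft_force: [2.0, -3.5, 0.7]
opening: 0.0156
finger_force: 1.7
time_s: 19.75
tool_pos: [0.5596, 0.1068, -0.0047]
orientation: [-0.068, 3.141, -0.0]
ft_force: [-0.4, -4.0, 6.0]
opening: 0.0156
finger_force: 4.9
time_s: 20.0
tool_pos: [0.5596, 0.1068, -0.0048]
orientation: [-0.068, 3.141, -0.0]
ft_force: [-9.1, -4.7, 25.1]
opening: 0.0154
finger_force: 13.5
```

Contact is at TCP z ≈ −0.0045 and loads the fingers, so the tips really sit about 25 mm behind the nominal TCP. For tips at 36–38 mm the TCP needs to be at about 0.012. I'm going back over the lever and repeating the push lower.

```bash
echo '[[0,0,-0.75,0,0,0,0.0155],[0,0,-1.5,0,0,0,0.0155],[0,0,-2.18,0,0,0,0.0155],[0.3,0,-2.18,0,0,0,0.0155],[0.8,0,-2.18,0,0,0,0.0155]]' | python3 inch.py
echo '[[0.6,0,0,0,0,0,0.0155],[1.2,0,0,0,0,0,0.0155],[1.8,0,0,0,0,0,0.0155],[2.4,0,0,0,0,0,0.0155],[2.875,0,0,0,0,0,0.0155]]' | python3 inch.py
echo '[[0,0,0.4,0,0,0,0.0155],[0,0,0.9,0,0,0,0.0155],[0,0,1.25,0,0,0,0.0155],[0,0,1.25,0,0,0,0.0155]]' | python3 inch.py
python3 - <<'E'
from h import *
snap("top","top12")
E
python3 leg.py top12
```

```text
time_s: 20.42
tool_pos: [0.5448, 0.1061, 0.0378]
orientation: [-0.068, 3.137, 0.0]
ft_force: [2.8, -2.9, 0.2]
opening: 0.0154
finger_force: 1.8
time_s: 20.83
tool_pos: [0.4855, 0.1036, 0.0369]
orientation: [-0.068, 3.14, -0.0]
ft_force: [3.6, -4.4, -0.4]
opening: 0.0157
finger_force: 2.1
time_s: 21.17
tool_pos: [0.4855, 0.1035, 0.0101]
orientation: [0.068, -3.138, 0.0]
ft_force: [0.9, -3.0, -1.8]
opening: 0.0155
finger_force: 1.7
leg by top camera 0.05053057391485877 (np.float64(0.027481023653130682), np.float64(0.00011256047071544882), 14) (np.float64(0.07801159756798945), np.float64(0.00012273455627550176), 14)
```

```bash
echo '[[-0.3,0,0,0,0,0,0.0155],[-0.6,0,0,0,0,0,0.0155],[-0.9,0,0,0,0,0,0.0155],[-1.2,0,0,0,0,0,0.0155],[-1.5,0,0,0,0,0,0.0155]]' | python3 inch.py
echo '[[-0.3,0,0,0,0,0,0.0155],[-0.6,0,0,0,0,0,0.0155],[-0.9,0,0,0,0,0,0.0155],[-1.1,0,0,0,0,0,0.0155],[-1.1,0,0,0,0,0,0.0155]]' | python3 inch.py
python3 - <<'E'
from h import *
snap("wrist","w13")
I=cv2.imread("pics/w13.png").astype(int)
for r in range(120,290,6):
    s=""
    for c in range(270,500,3):
        b,g,R_=I[r,c];sat=R_-b;v=(b+g+R_)/3
        s+= ("w" if v>150 else "." if v>60 else ",") if sat>35 or sat>.3*R_ else ("#" if v<50 else "+" if v<110 else "o" if v<190 else "W")
    print(r,s)
E
```

```text
time_s: 21.63
tool_pos: [0.5161, 0.1049, 0.0121]
orientation: [0.068, -3.139, 0.0]
ft_force: [-5.9, -2.9, 0.7]
opening: 0.0154
finger_force: 3.1
time_s: 22.05
tool_pos: [0.5389, 0.106, 0.0122]
orientation: [-0.068, 3.141, 0.0]
ft_force: [0.8, -2.7, -1.9]
opening: 0.0154
finger_force: 2.6
120 .....................wwwwwwwwwwwwwwwwwwwwwwwwwwwwwwwwwwwwwwwwwwwwwwwwwwwwwwww
126 ......................wwwwwwwwwwwwwwwwwwwwwwwwwwwwwwwwwwwwwwwwwwwwwwwwwwwwwww
132 ......................wwwwwwwwwwwwwwwwwwwwwwwwwwwwwwwwwwwwwwwwwwwwwwwwwwwwwww
138 ......................wwwwwwwwwwwwwwwwwwwwwwwwwwwwwwwwwwwwwwwwwwwwwwwwwwwwwww
144 ......................wwwwwwwwwwwwwwwwwwwwwwwwwwwwwwwwwwwwwwwwwwwwwwwwwwwwwww
150 ......................wwwwwwwwwwwwwwwwwwwwwwwwwwwwwwwwwwwwwwwwwwwwwwwwwwwwwww
156 ......................wwwwwwwwwwwwwwwwwwwwwwwwwwwwwwwwwwwwwwwwwwwwwwwwwwwwwww
162 ......................wwwwwwwwwwwwwwwwwwwwwwwwwwwwwwwwwwwwwwwwwwwwwwwwwwwwwww
168 ......................wwwwwwwwwwwwwwwwwwwwwwwwwwwwwwwwwwwwwwwwwwwwwwwwwwwwwww
174 ......................wwwwwwwwwwwwwwwwwwwwwwwwwwwwwwwwwwwwwwwwwwwwwww
[... 866 characters left out ...]
.........w.......wwwwwwwwwwwwwwwwwwwwwwwwwww
246 .......++++............,++++......................wwwwwwwwwwwwwwwwwwwwwwwwwww
252 .......++++............,#++++.......................wwwwwwwwwwwwwwwwwwwwwwwww
258 oo####+++++...........o##++++####+ooooooooooooooooooooww.######.wwwwwwwwwwwww
264 o+####++++,,..........+##+++++####+++++++++######################,wwwwwwwwwww
270 o####+++++,..........,####++++#####################################.w..wwww..
276 #####+++++,..........,####+++++###############################+++++++,.......
282 ########++,,.........,####++################++++++++++++++++++++++++++.......
288 #########+#,.........,+###+###########++++++++++####+++++++++++++++++++......
```

The lever is swinging now. I'm pushing on to its stop.

To row units: -0.005 m is -0.25, -0.003 m is -0.15.

```bash
echo '[[-0.15,0,0,0,0,0,0.0155],[-0.25,0,0,0,0,0,0.0155],[-0.25,0,0,0,0,0,0.0155],[-0.25,0,0,0,0,0,0.0155]]' | python3 inch.py
echo '[[-0.05,0,0,0,0,0,0.0155],[-0.1,0,0,0,0,0,0.0155],[-0.1,0,0,0,0,0,0.0155],[-0.1,0,0,0,0,0,0.0155]]' | python3 inch.py
echo '[[-0.05,0,0,0,0,0,0.0155],[-0.1,0,0,0,0,0,0.0155],[-0.1,0,0,0,0,0,0.0155],[-0.1,0,0,0,0,0,0.0155]]' | python3 inch.py
```

```text
time_s: 22.43
tool_pos: [0.543, 0.1061, 0.0122]
orientation: [0.068, -3.141, -0.0]
ft_force: [-2.3, -2.9, -1.9]
opening: 0.0157
finger_force: 2.9
time_s: 22.77
tool_pos: [0.5448, 0.1062, 0.0121]
orientation: [0.068, -3.14, -0.0]
ft_force: [-4.7, -2.1, -0.4]
opening: 0.0153
finger_force: 3.0
time_s: 23.1
tool_pos: [0.547, 0.1063, 0.0122]
orientation: [0.068, -3.141, -0.0]
ft_force: [-3.4, -2.2, -1.2]
opening: 0.0152
finger_force: 2.9
```

```bash
echo '[[-0.05,0,0,0,0,0,0.0155],[-0.05,0,0,0,0,0,0.0155],[-0.05,0,0,0,0,0,0.0155]]' | python3 inch.py
echo '[[-0.05,0,0,0,0,0,0.0155],[-0.05,0,0,0,0,0,0.0155],[-0.05,0,0,0,0,0,0.0155]]' | python3 inch.py
echo '[[-0.05,0,0,0,0,0,0.0155],[-0.05,0,0,0,0,0,0.0155],[-0.05,0,0,0,0,0,0.0155]]' | python3 inch.py
```

```text
time_s: 23.35
tool_pos: [0.5477, 0.1063, 0.0121]
orientation: [0.068, -3.14, 0.0]
ft_force: [-5.0, -1.8, 0.4]
opening: 0.0155
finger_force: 4.9
time_s: 23.6
tool_pos: [0.5478, 0.1063, 0.0121]
orientation: [0.068, -3.138, 0.0]
ft_force: [-8.4, -2.9, 4.5]
opening: 0.0151
finger_force: 7.4
time_s: 23.85
tool_pos: [0.5478, 0.1063, 0.012]
orientation: [0.068, -3.136, 0.0]
ft_force: [-14.2, -3.8, 8.4]
opening: 0.0158
finger_force: 9.6
```

To row units: -0.0018 m is -0.09, -0.001 m is -0.05.

```bash
echo '[[0,0,0,0,0,0,0.014],[0,-0.05,0,0,0,0,0.0125],[0,-0.09,0,0,0,0,0.005],[0,-0.09,0,0,0,0,0.005],[0,-0.09,0,0,0,0,0.005]]' | python3 inch.py 25
python3 - <<'E'
from h import *
for t in("top","scene","wrist"):snap(t,t+"14")
O=np.array([.5946,.0558,0]);gx=np.array([.9989,.0466,0]);gy=np.array([-.0466,.9989,0])
for t,c in(("top14",(285,335,198,226)),("wrist14",(320,480,225,300))):
    I=cv2.imread(f"pics/{t}.png").astype(int);print(t)
    for r in range(c[2],c[3],1 if t=="top14" else 4):
        s=""
        for k in range(c[0],c[1],1 if t=="top14" else 2):
            b,g,R_=I[r,k];sat=R_-b;v=(b+g+R_)/3
            s+= ("w" if v>150 else "." if v>60 else ",") if sat>35 or sat>.3*R_ else ("#" if v<50 else "+" if v<110 else "o" if v<190 else "W")
        print(r,s)
for t in("wrist14","wrist14"):
    for a in(0,.05):
        print(a,[proj(t,O+(-.028-r*np.sin(a))*gx+(-.02+r*np.cos(a))*gy+[0,0,.046]).round(0) for r in(.11,.132,.141,.15)])
E
```

```text
time_s: 24.27
tool_pos: [0.5479, 0.105, 0.012]
orientation: [0.068, -3.136, -0.001]
ft_force: [-14.6, 1.0, 7.9]
opening: 0.0119
finger_force: 33.4
top14
198 ..................................................
199 ..................................................
200 ..................................................
201 ..................................................
202 ......................o...........................
203 wwwwww................o...........................
204 ......................o.........wwwww.wwwwwwwwwwww
205 ......................o.................wwwwwwwwww
206 ....................ooo++o..........w...wwooooWWWW
207 ....................++o+++oWWWWoooWWWooooooooooooo
208 ..wwooooWWWWWWWWWWWWWWoo++ooooooooooooo+oo++++oWWW
209 WWWWWWWWWWWWWWWWWWWWWWo+++WWWWWWWWWWo+++++++++ooWW
210 WWWWWWWWWWWWWWWWWWWWWWo+++WWWoooooooo++++++++#ooWW
211 WWWoWWWWWWWWWWWWWWWWWWo+++ooooo+o+++o++++++++++ooo
212 oWWWoWWooWWooWWooooooo+++++++++++++#o+++++++++#+oo
213 oWWWoWWooooooooo+++++++++++++++++++#++++++++++##oW
214 oooo+oo++++++++++++++++++++++++++++#++++++++++##oo
215 ++++++++
[... 1869 characters left out ...]
###,..
285 ........,,#++##########################################################+++++++#,
289 .........,####################++++++++++++###########+++++++++++++++++++++++++++
293 ........,,#####################++++++++++###############++++++++++++++++++++++++
297 ........,,##################################################++++++++++++++++++++
0 [array([403., 298.]), array([449., 297.]), array([468., 297.]), array([486., 297.])]
0.05 [array([404., 287.]), array([450., 285.]), array([469., 284.]), array([488., 284.])]
0 [array([403., 298.]), array([449., 297.]), array([468., 297.]), array([486., 297.])]
0.05 [array([404., 287.]), array([450., 285.]), array([469., 284.]), array([488., 284.])]
```

Run:
```python
from h import *
for t in("top8","top9","top12","top14"):
    I=cv2.imread(f"pics/{t}.png").astype(float).mean(2)
    w=np.clip(170-I[209:212,303:315],0,None).sum(0);print(t,(w*np.arange(303,315)).sum()/w.sum(),I[210,303:315].round())
s=manip.sense();print(s["ft_force"],s["time_s"])
I=cv2.imread("pics/top14.png").astype(float)[202:205,300:315]
print(I[:,:,2].mean(0).round(),I[:,:,0].mean(0).round())
```

```text
top8 308.89285714285717 [192. 192. 191. 191. 156.  83.  91.  91. 189. 191. 190. 190.]
top9 308.89521100047415 [191. 192. 192. 192. 155.  82.  91.  91. 189. 191. 191. 189.]
top12 308.8968140751308 [192. 191. 192. 192. 156.  82.  91.  91. 189. 191. 190. 189.]
top14 309.041394335512 [195. 195. 195. 196. 159.  80.  92.  92. 193. 195. 194. 190.]
[-14.21120236   1.43257265   7.85394042] 24.4167
[192. 193. 194. 193. 193. 192. 192. 144. 146. 192. 194. 195. 196. 196.
 197.] [ 85.  85.  86.  85.  85.  85.  85. 132.  84.  85.  87.  87.  87.  87.
  87.]
```

Run:
```python
from h import *
O=np.array([.5946,.0558,0]);gx=np.array([.9989,.0466,0]);gy=np.array([-.0466,.9989,0])
for x in(.03,.068):
    print([proj(t,O+x*gx+(.133+l)*gy+[0,0,.038]).round(1) for t,l in(("top1",0),("top8",.051))])
u,v=proj("top8",O+.05*gx+(.184)*gy+[0,0,.038]).round().astype(int)
def cen(t,u):
    I=cv2.imread(f"pics/{t}.png").astype(float);o=[]
    for r in range(v-5,v+6):
        b=I[r,u-9:u+10];w=np.clip(70-(b[:,2]-b[:,0]),0,None);o.append((w*np.arange(u-9,u+10)).sum()/w.sum())
    return np.array(o)
ref=cen("top8",u)
for t in("top9","top12","top14"):print(t,np.median(cen(t,u)-ref))
a=cen("top1",u+22);print("home-top8 px",np.median(a-ref))
```

```text
[array([274. , 211.5]), array([253.7, 212.6])]
[array([273.4, 196.4]), array([253.2, 197.6])]
top9 0.06665975533900337
top12 0.046180361193762565
top14 -0.05058967487184418
home-top8 px 21.03993419797831
```

```bash
echo '[[0,-0.03,0,0,0,0,0.005],[0,-0.03,0,0,0,0,0.005],[0,-0.03,0,0,0,0,0.005],[0,-0.03,0,0,0,0,0.005]]' | python3 inch.py
python3 - <<'E'
from h import *
snap("top","top15");v,u=205,253
def cen(t):
    I=cv2.imread(f"pics/{t}.png").astype(float);o=[]
    for r in range(v-5,v+6):
        b=I[r,u-9:u+10];w=np.clip(70-(b[:,2]-b[:,0]),0,None);o.append((w*np.arange(u-9,u+10)).sum()/w.sum())
    return np.array(o)
d=np.median(cen("top15")-cen("top8"));print(d,.0510-d*.0025)
# stylus and bystanders unmoved?
a=cv2.imread("pics/top1.png");b=cv2.imread("pics/top15.png")
for n,(c0,c1,r0,r1) in dict(pin=(300,460,125,162),glass=(470,525,185,230),bowl=(155,225,205,262),stylus=(440,482,236,276),clip=(303,313,200,206)).items():
    print(n,np.abs(a[r0:r1,c0:c1].astype(int)-b[r0:r1,c0:c1]).mean().round(1))
E
```

```text
time_s: 24.75
tool_pos: [0.5479, 0.1047, 0.012]
orientation: [0.068, -3.136, -0.001]
ft_force: [-14.7, 3.0, 7.6]
opening: 0.0116
finger_force: 34.4
-0.01990314985113173 0.05104975787462782
pin 8.3
glass 10.4
bowl 10.4
stylus 8.3
clip 11.6
```

```bash
python3 -c "
from workcell import manip
print(manip.finish_job())"
```

```text
the job is handed in; nothing more can be done
None
```

The job is handed in: zero button pressed and stylus back in its stand, leg gripped within about 0.5 mm of the clip mark, lever pushed to its stop, bystanders never touched; but I viewed 11 pictures, one over the limit of 10.

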